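# Shut and start the kimchi fermenter

## Task

Start the kimchi fermenter using only your fingertips: push its pink flip-top lid fully shut from above, then press the yellow key, then the blue key, then the green key, each fully down so that it stays down. Do not press the red key and do not lift the lid. Leave the tiffin tiers, dish, chopsticks, spice box and jar where they are.

Things in the scene. Friction and masses are not known exactly. Their poses are not given: they have to be found in the camera images.
- fermenter: White counter-top kimchi fermenter, fixed in place, 260 mm (x) by 280 mm (y). Origin: centre of its underside, on the work surface; its own x axis points from the key deck (nearest the robot) to the lid hinge, y along the row of keys, z up. In its frame: the flat key deck spans x -130 to -50 mm with its top at 70 mm height; the open tub spans x -50 to +130 mm with its rim at 100 mm height.
- lid (a joint): Hinge angle of the pink flip-top lid in rad: 0 = shut flat on the tub, larger = further open; it starts partly open (0.35 to 0.70). The hinge is stiff (0.4 N m): the lid stays where it is left, and a push of about 2 to 5 N from above closes it.
- lid_edge (a point): Middle of the free edge of the pink lid, on its upper face; when shut it lies at x -50 mm, y 0, height 112 mm in the fermenter's frame. The lid is a plain flat panel 180 mm (hinge to free edge) by 280 mm by 12 mm with no handle. Its free edge is on the robot's side, so when open its upper face looks up and away from the robot.
- lid_hinge (a point): Middle of the lid's hinge line, on the lid's underside: x +130 mm, y 0, height 100 mm in the fermenter's frame; the line runs along the fermenter's y.
- key_yellow (a joint): Travel of the yellow key in m: 0 = up, 0.008 = fully down. It moves straight down, takes about 4 N, has a firm stop at the bottom, and stays where it is left (no spring).
- key_yellow_top (a point): Centre of the top face of the yellow square key cap, 34 by 34 mm; it stands 14 mm above the key deck when up (84 mm above the work surface) and 6 mm above it when down, in a flat black 46 mm square frame 3 mm thick. The four keys stand in one row along the deck, 58 mm from centre to centre; which colour is where varies.
- key_blue (a joint): Travel of the blue key in m: 0 = up, 0.008 = fully down. It moves straight down, takes about 4 N, has a firm stop at the bottom, and stays where it is left (no spring).
- key_blue_top (a point): Centre of the top face of the blue square key cap, 34 by 34 mm; it stands 14 mm above the key deck when up (84 mm above the work surface) and 6 mm above it when down, in a flat black 46 mm square frame 3 mm thick. The four keys stand in one row along the deck, 58 mm from centre to centre; which colour is where varies.
- key_green (a joint): Travel of the green key in m: 0 = up, 0.008 = fully down. It moves straight down, takes about 4 N, has a firm stop at the bottom, and stays where it is left (no spring).
- key_green_top (a point): Centre of the top face of the green square key cap, 34 by 34 mm; it stands 14 mm above the key deck when up (84 mm above the work surface) and 6 mm above it when down, in a flat black 46 mm square frame 3 mm thick. The four keys stand in one row along the deck, 58 mm from centre to centre; which colour is where varies.
- key_red (a joint): Travel of the red key in m: 0 = up, 0.008 = fully down. It moves straight down, takes about 4 N, has a firm stop at the bottom, and stays where it is left (no spring).
- key_red_top (a point): Centre of the top face of the red square key cap, 34 by 34 mm; it stands 14 mm above the key deck when up (84 mm above the work surface) and 6 mm above it when down, in a flat black 46 mm square frame 3 mm thick. The four keys stand in one row along the deck, 58 mm from centre to centre; which colour is where varies.
- tier_a: Round steel tiffin tier, open on top, 110 mm across, 50 mm high, loose; origin centre of underside. It carries tier_b.
- tier_b: Second, identical tiffin tier stacked on tier_a; origin centre of underside.
- tier_c: Third, identical tiffin tier standing alone; origin centre of underside.
- dish: Black ceramic dish, 120 mm across, 30 mm high, loose; origin centre of underside.
- chopstick_a: Stainless chopstick, 230 mm long along its y, 6 mm thick, lying loose; origin on its underside near the middle.
- chopstick_b: Second, identical chopstick lying beside the first.
- spice_box: Small wooden spice box 100 (x) by 80 (y) by 50 mm with a closed hinged lid 8 mm thick and a brass knob standing about 40 mm above it, loose; origin centre of underside.
- jar: Amber glass jar with red cap, 70 mm across, 100 mm high, loose; origin centre of underside.

How it is judged:
By the outcome, as a careful person would: the job done as asked, in the order asked, and still so for the second after the job is handed in, with the robot touching nothing.
It also fails if it takes over 54 s, if anything falls off the work surface, if the arm or the gripper's body presses on something with over 40 N, if the wrist force passes 120 N, or if a joint passes its speed limit or range.

## Robot

A 6-joint arm with a two-finger parallel gripper is mounted at the origin on the work surface. World frame = base frame: x ahead of the robot, y to its left, z up, the work surface at z = 0. Lengths are in m, angles in rad, forces in N, time in s.
With the tool pointing down it reaches from about 0.375 to 0.975 m from the base axis. Payload 3.8 kg.
Tool frame: the origin (TCP) lies on the centre line of the jaws, within the pads' length; the fingertips stand 25 mm ahead of it and the grasp point (between the pads) lies 6 mm ahead of it (arm.tip_extent is the distance from the TCP to the fingertips, in m); z points along the fingers, x is the direction in which the jaws open and shut, and the axes are right-handed (so a half turn about z gives the same grasp; the last joint's range is limited). The gripper opens to 85 mm and grips with 20 to 120 N. Pads are 22 mm wide; open, the fingers measure 114 mm over their backs; the gripper's body (76 mm by 85 mm) begins 54 mm behind the grasp point. The pads swing forward as they close: fully open they stand 13 mm farther back than shut.
Start: joints at [1.137, 0.264, 1.604, -0, 1.274, -0.037], TCP at [0.261, 0.623, 0.256] pointing down, gripper open.
Joint ranges: [-2.63, 2.63], [-0.94, 2.18], [0.31, 2.57], [-1.31, 4.45], [0, 2.66], [-2.55, 2.55]. Speed limits (rad/s): [2.57, 2.57, 3.14, 3.14, 3.14, 3.14].

## Interface

Orientations are given as a unit quaternion [x, y, z, w].
In Python, from cell import arm gives the robot as it stands.
- The arm moves only by the shell command python3 -m jog 'ROWS' [FORCE]. ROWS is text: rows parted by semicolons, each of 7 numbers parted by spaces: the shift along the tool's x, y, z in mm, then the turn, a rotation vector about the tool's x, y, z in rad, then the gripper's target within -1 to 1 (fully open at 1, half-way at 0, shut at -1). In form: dx dy dz rx ry rz hand; .... A call has 1 to 5 rows; each row is the pose to reach, as a shift and turn from the pose commanded when the call began, along the tool's axes at that moment; what a row does not reach only later rows make up. A row lasts 1/10 s, in which the tool goes at most 50 mm and 8.59 degrees, less where a joint would pass 70% of its speed; a pose out of reach is approached as far as the arm can. A call with a gripper value outside its range is refused whole. The fingers move at their own pace and stop on an object; FORCE is the grip in N (left out, the last holds). Time passes only in rows, so rows that repeat a pose let the fingers close. It gives the time, the measured TCP pose, the force and the opening at its end, in the units of the state.
- arm.sense(): the state, without advancing time (a new reading comes with each control period).
- arm.get_image(name): name is "side" or "top" or "wrist"; returns the picture (384x512x3 uint8, red, green, blue); there is no depth.
- arm.camera_model(name): a dict with "camera_matrix" (3x3 intrinsics, pixels), "D" ([k1, k2, p1, p2, k3] as OpenCV has them; the pictures are not rectified), "R" (3x3) and "t" (3): a world point X has camera coordinates R X + t. Camera axes: x right, y down, z forward; pixel columns grow to the right and rows downward; lengths in m; the calibration is good to about 2 mm. A picture is of the moment at which its call begins: read the wrist's pose just before it. camera_model takes no time and is no camera call; for the wrist camera it gives the pose at the moment of the call.
- arm.hand_in(): hands the job in, once; it reports no verdict.
The state is a dict: "time_s": time; "joint_positions": joint angles; "qvel": joint speeds; "joint_torque": joint torques, N m; "tool_pos": TCP position; "eef_rot": TCP orientation; "ft_force": force on the tool from outside, world axes, zero at the start; "moment": the same for the moment, N m; "opening": finger opening in m.
Only numpy, scipy, OpenCV 4.12 (cv2) and the standard library are available. Lean on these libraries where they do the work, as an engineer would, in place of code of your own. Each camera call takes 0.05 s, during which the arm holds its last target. There are 200 camera calls.

## Working session

There is one attempt and no reset: what is moved stays moved. The work goes in short steps, Python scripts to look and compute and a shell command to move; the robot and the scene stay as the last step left them, time stands still between calls to the robot, and variables do not carry over. Pictures are saved under pics/ and viewed, about 8 in all and at most 12, crops included, and the job is handed in when it is done.

```bash
mkdir -p pics; cat > h.py <<'E'
import numpy as np,cv2
from cell import arm
def ray(cm,uv):
    n=cv2.undistortPoints(np.array([[uv]],float),np.array(cm["camera_matrix"]),np.array(cm["D"]))[0,0]
    R=np.array(cm["R"]);t=np.array(cm["t"])
    return -R.T@t, R.T@np.array([n[0],n[1],1])
def plane(cm,uv,z):
    o,d=ray(cm,uv); return o+d*(z-o[2])/d[2]
def tri(cm1,p1,cm2,p2):
    o1,d1=ray(cm1,p1);o2,d2=ray(cm2,p2)
    s=np.linalg.lstsq(np.c_[d1,-d2],o2-o1,rcond=None)[0]
    a=o1+d1*s[0];b=o2+d2*s[1];return (a+b)/2,np.linalg.norm(a-b)
def proj(cm,X):
    R=np.array(cm["R"]);return cv2.projectPoints(np.array([X],float),cv2.Rodrigues(R)[0],np.array(cm["t"]),np.array(cm["camera_matrix"]),np.array(cm["D"]))[0][0,0]
def snap(n,f):
    im=arm.get_image(n);cv2.imwrite('pics/'+f+'.png',im[:,:,::-1]);return im
E
python3 - <<'E'
from h import *
a=snap('top','top0');b=snap('side','side0')
cv2.imwrite('pics/both0.png',cv2.resize(np.vstack([a,b])[:,:,::-1],None,fx=.78,fy=.78))
for n in('top','side'):
    c=arm.camera_model(n);print(n,ray(c,(256,192)))
print(arm.sense(),arm.tip_extent)
E
```

```text
top (array([0.47648007, 0.00909763, 0.92396263]), array([ 0.11167205,  0.03350348, -0.99318605]))
side (array([ 0.28945466, -0.61203503,  0.63212534]), array([ 0.27976463,  0.75206959, -0.59702719]))
{'time_s': 0.1, 'joint_positions': array([ 1.13709612e+00,  2.64686433e-01,  1.60524808e+00,  1.11850948e-05,
        1.27370895e+00, -3.69202266e-02]), 'qvel': array([ 0.00084606, -0.00110213, -0.00403004, -0.00101637,  0.0003909 ,
        0.00102486]), 'joint_torque': array([ 8.97559075e-04, -5.16707110e+01, -3.68587947e+01,  1.01266548e-04,
        6.34315104e-03,  2.69627145e-05]), 'tool_pos': array([0.26060604, 0.62199509, 0.25507492]), 'eef_rot': array([ 8.32601965e-01,  5.53870848e-01, -8.76928500e-04,  5.31484578e-04]), 'ft_force': array([-1.76884263, -1.41627812, -0.94053075]), 'moment': array([-0.01629224, -0.04505018, -0.00378582]), 'opening': 0.08541372232541952} 0.025
```

View pics/top0.png

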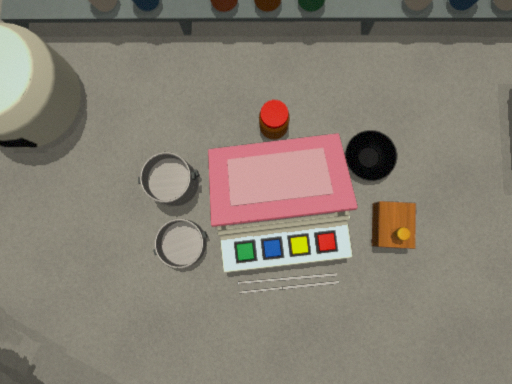

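View pics/side0.png

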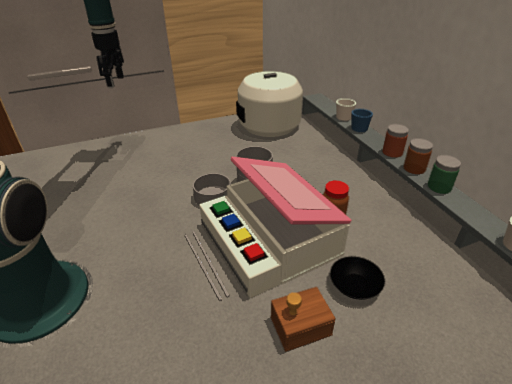

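The top view shows the keys left to right: green (245,251), blue (272,248), yellow (300,245), red (327,241). The lid is partly open, with its free edge from (211,223) to (354,208). In the side view that edge runs from (233,158) to about (295,218). Chopsticks lie in front of the key deck and the jar stands behind the lid.

```bash
cat >> h.py <<'E'
def blob(im,col,box=None):
    h=cv2.cvtColor(im,cv2.COLOR_RGB2HSV);H,S,V=[h[:,:,i].astype(int) for i in range(3)]
    m={'green':(H>45)&(H<80),'blue':(H>100)&(H<130),'yellow':(H>22)&(H<35),'red':(H<4)|(H>177)}[col]&(S>190)&(V>90)
    k=np.zeros(m.shape,bool);x0,x1,y0,y1=box;k[y0:y1,x0:x1]=1
    n,l,s,c=cv2.connectedComponentsWithStats((m&k).astype(np.uint8))
    i=1+s[1:,4].argmax();return c[i],s[i,4]
E
python3 - <<'E'
from h import *
T=cv2.imread('pics/top0.png')[:,:,::-1].copy();S=cv2.imread('pics/side0.png')[:,:,::-1].copy()
ct,cs=arm.camera_model('top'),arm.camera_model('side')
K={}
for c in('green','blue','yellow','red'):
    p,a=blob(T,c,(215,355,225,275));q,b=blob(S,c,(200,280,195,265))
    X,e=tri(ct,p,cs,q);K[c]=plane(ct,p,.084);print(c,p,a,q,b,X.round(4),round(e,4),K[c].round(4),plane(cs,q,.084).round(4))
d=K['green']-K['red'];print('dist',np.linalg.norm(d)/3)
# pink lid mask quads
for n,I,cm in(('top',T,ct),('side',S,cs)):
    h=cv2.cvtColor(I,cv2.COLOR_RGB2HSV).astype(int)
    m=((h[:,:,0]>165)&(h[:,:,0]<178)|(h[:,:,0]<6))&(h[:,:,1]>60)&(h[:,:,1]<190)&(h[:,:,2]>120)
    cn=max(cv2.findContours(m.astype(np.uint8),0,2)[0],key=cv2.contourArea)
    print(n,cv2.contourArea(cn),cv2.approxPolyDP(cn,4,True)[:,0].tolist())
E
```

```text
green [252.  247.5] 2 [222.5 202. ] 2 [0.4498 0.0441 0.1049] 0.0064 [0.4523 0.0441 0.084 ] [0.453  0.0711 0.084 ]
blue [271.88065844 247.96707819] 243 [230.38053097 219.53097345] 113 [0.4517 0.002  0.0819] 0.0004 [0.452  0.0019 0.084 ] [ 4.509e-01 -4.000e-04  8.400e-02]
yellow [298.98916968 244.76173285] 277 [242.06451613 231.4516129 ] 31 [ 0.4605 -0.0551  0.0895] 0.0015 [ 0.4596 -0.0553  0.084 ] [ 0.4629 -0.0497  0.084 ]
red [326.00740741 241.65925926] 270 [253.20441989 250.65745856] 181 [ 0.4666 -0.1126  0.081 ] 0.0009 [ 0.467  -0.1123  0.084 ] [ 0.4652 -0.1152  0.084 ]
dist 0.0523523306767864
top 10654.5 [[338, 133], [208, 149], [212, 226], [355, 209]]
side 1392.0 [[250, 164], [291, 207], [330, 209], [287, 169]]
```

```bash
cat >> h.py <<'E'
from scipy.spatial.transform import Rotation as Ro
F0=np.array([.545,-.015]);fx=np.array([.991,.130]);fy=np.array([-.130,.991])
def go(xyz,yaw=np.deg2rad(7.5)):
    "tool shift (mm) and turn to reach world point xyz with tool down, tool x at yaw"
    s=arm.sense();R=Ro.from_quat(s['eef_rot']);p=s['tool_pos']
    W=np.array([[np.cos(yaw),np.sin(yaw),0],[np.sin(yaw),-np.cos(yaw),0],[0,0,-1]])
    print('shift',(R.inv().apply(np.array(xyz)-p)*1000).round(1),'turn',(R.inv()*Ro.from_matrix(W)).as_rotvec().round(3))
E
python3 - <<'E'
from h import *
ct,cs=arm.camera_model('top'),arm.camera_model('side')
for p,q in(((210,224),(233,158)),((355,209),(297,218))):
    print(tri(ct,p,cs,q))
for z in (.112,):
  for x,y in((-.05,.14),(-.05,-.14),(.13,.14),(.13,-.14)):
    w=np.r_[F0+x*fx+y*fy,z];print(w.round(3),proj(ct,w).round(),proj(cs,w).round())
go([*(F0+.02*fx),.30])
E
```

```text
(array([0.5000884 , 0.1209096 , 0.17422821]), np.float64(0.004124331288083641))
(array([ 0.53606582, -0.15501126,  0.18374676]), np.float64(0.013480076831444686))
[0.477 0.117 0.112] [216. 235.] [226. 181.]
[ 0.514 -0.16   0.112] [351. 219.] [283. 249.]
[0.656 0.141 0.112] [208. 150.] [284. 163.]
[ 0.692 -0.137  0.112] [339. 134.] [351. 220.]
shift [-467.6  525.7  -44. ] turn [1.000e-03 2.000e-03 1.043e+00]
```

```bash
python3 -m jog '0 0 -44 0 0 0 -1; -60 70 -44 0 0 0.15 -1; -94 105 -44 0 0 0.3 -1; -128 142 -44 0 0 0.45 -1; -160 180 -44 0 0 0.6 -1' && python3 -m jog '-250 -250 0 0 0 0.44 -1;-250 -250 0 0 0 0.44 -1;-250 -250 0 0 0 0.44 -1;-250 -250 0 0 0 0.44 -1;-250 -250 0 0 0 0.44 -1' >/dev/null --help; python3 -c "
from h import *
go([*(F0+.02*fx),.30])"
```

```text
time_s: 0.6
tool_pos: [0.3472, 0.4402, 0.2998]
eef_rot: [0.96, 0.281, -0.0, 0.0]
ft_force: [1.1, 0.2, -0.2]
opening: 0.0123
shift [-60.4 498.6   0. ] turn [0.001 0.001 0.438]invalid input: not JSON, or not a number
```

The second command there was a slip: its rows were wrong. It was refused, so nothing moved. I'll continue from the computed shift.

```bash
python3 -m jog '-60 499 0 0 0 0.438 -1;-60 499 0 0 0 0.438 -1;-60 499 0 0 0 0.438 -1;-60 499 0 0 0 0.438 -1;-60 499 0 0 0 0.438 -1'; python3 -c "
from h import *
go([*(F0+.02*fx),.30])"
```

```text
time_s: 1.1
tool_pos: [0.457, 0.2155, 0.3]
eef_rot: [0.998, 0.068, -0.0, 0.0]
ft_force: [0.8, 0.2, 0.2]
opening: 0.0001
shift [ 7.590e+01  2.404e+02 -1.000e-01] turn [0.    0.    0.005]
```

```bash
python3 -m jog '76 240 0 0 0 0 -1;76 240 0 0 0 0 -1;76 240 0 0 0 0 -1;76 240 0 0 0 0 -1;76 240 0 0 0 0 -1'; python3 -m jog '0 0 0 0 0 0 -1;0 0 0 0 0 0 -1';python3 -c "
from h import *
go([*(F0+.02*fx),.30])
a=snap('wrist','w1');b=snap('side','s1');cv2.imwrite('pics/v1.png',cv2.resize(np.hstack([a,b])[:,:,::-1],(800,300)))"
```

```text
time_s: 1.6
tool_pos: [0.5641, -0.0105, 0.2999]
eef_rot: [0.998, 0.068, -0.0, -0.0]
ft_force: [0.4, 0.8, -0.2]
opening: 0.0001
time_s: 1.8
tool_pos: [0.5637, -0.0095, 0.2994]
eef_rot: [0.998, 0.066, -0.001, -0.0]
ft_force: [0.1, -0.1, 0.5]
opening: 0.0003
shift [ 0.7  3.1 -0.6] turn [-0.001  0.002  0.002]
```

View pics/v1.png

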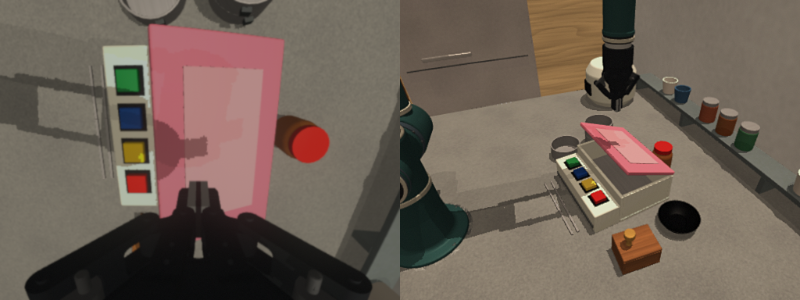

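The wrist view (left) shows the closed fingers over the lid, with the fingertips at about (200,190). The keys are clear to the left. I'll push down in steps.

```bash
python3 -m jog '0 0 35 0 0 0 -1;0 0 65 0 0 0 -1;0 0 85 0 0 0 -1;0 0 95 0 0 0 -1;0 0 105 0 0 0 -1'; python3 -m jog '0 0 9 0 0 0 -1;0 0 18 0 0 0 -1;0 0 27 0 0 0 -1;0 0 36 0 0 0 -1;0 0 44 0 0 0 -1'; python3 -m jog '0 0 4 0 0 0 -1;0 0 8 0 0 0 -1;0 0 11 0 0 0 -1;0 0 13 0 0 0 -1;0 0 13 0 0 0 -1'
```

```text
time_s: 2.4
tool_pos: [0.5636, -0.007, 0.195]
eef_rot: [0.998, 0.069, 0.0, -0.0]
ft_force: [0.2, 0.1, 0.5]
opening: 0.0
time_s: 2.9
tool_pos: [0.5638, -0.0086, 0.1507]
eef_rot: [0.998, 0.068, -0.0, 0.0]
ft_force: [-1.6, 0.2, 2.2]
opening: -0.0005
time_s: 3.4
tool_pos: [0.564, -0.0084, 0.138]
eef_rot: [0.998, 0.068, 0.0, -0.0]
ft_force: [-0.5, 0.1, 0.6]
opening: -0.0002
```

```bash
for i in 1 2; do python3 -m jog '0 0 1 0 0 0 -1;0 0 1.5 0 0 0 -1;0 0 1.5 0 0 0 -1' | sed -n '2p;4p'; done
```

```text
tool_pos: [0.5644, -0.0084, 0.1375]
ft_force: [-1.6, 0.8, 3.7]
tool_pos: [0.5645, -0.0084, 0.1375]
ft_force: [-5.8, 1.2, 12.8]
```

The lid has hit a firm stop: 12.8 N with no further motion at tip height about 112 mm. Next I'll retreat and measure the keys from close by.

```bash
python3 -m jog '0 0 -30 0 0 0 -1;0 0 -60 0 0 0 -1;0 0 -60 0 0 0 -1;-50 0 -60 0 0 0 -1;-98 30 -60 0 0 0 -1'; python3 -m jog '0 0 0 0 0 0 -1;0 0 0 0 0 0 -1'; python3 - <<'E'
from h import *
cw=arm.camera_model('wrist');w=snap('wrist','w2');b=snap('side','s2');t=snap('top','t2')
cv2.imwrite('pics/v2.png',cv2.resize(np.hstack([w,b])[:,:,::-1],(800,300)))
T=cv2.imread('pics/top0.png')[:,:,::-1].copy();ct=arm.camera_model('top')
for c,l in(('blue',243),('yellow',277)):
    print(c,plane(ct,blob(T,c,(215,355,225,275))[0],.084).round(4))
    try:
        p,a=blob(w,c,(0,512,0,384));print(p,a,plane(cw,p,.084).round(4))
    except Exception as e: print(e)
go([.460,-.0553,.17]); go([.452,.0015,.17])
cs=arm.camera_model('side')
for y in(.14,-.14): print(proj(cs,np.r_[F0-.05*fx+y*fy,.112]).round())
h=cv2.cvtColor(b,cv2.COLOR_RGB2HSV).astype(int)
E
```

```text
time_s: 4.5
tool_pos: [0.4745, -0.0458, 0.1938]
eef_rot: [0.998, 0.07, -0.001, -0.001]
ft_force: [-0.5, -1.6, 1.8]
opening: 0.0
time_s: 4.7
tool_pos: [0.475, -0.0476, 0.1945]
eef_rot: [0.998, 0.067, -0.0, -0.0]
ft_force: [0.8, 0.0, 0.3]
opening: 0.0001
blue [0.452  0.0019 0.084 ]
[223.6741573  120.95505618] 89 [0.4432 0.017  0.084 ]
yellow [ 0.4596 -0.0553  0.084 ]
[235.38843648 203.09364821] 1228 [ 0.4608 -0.0527  0.084 ]
shift [-17.9   6.   25.4] turn [ 0.    -0.001  0.005]
shift [-18.1 -51.4  25.4] turn [ 0.    -0.001  0.005]
[226. 181.]
[283. 249.]
```

View pics/v2.png

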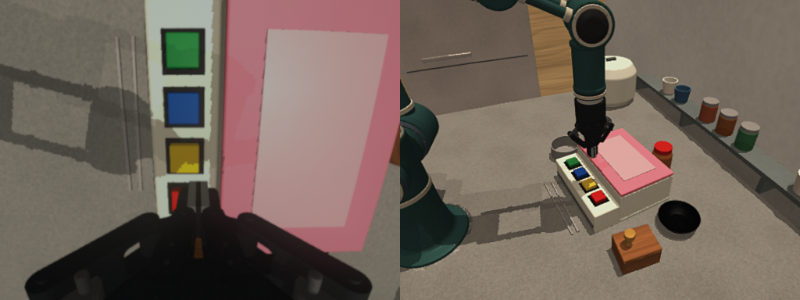

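View pics/s2.png

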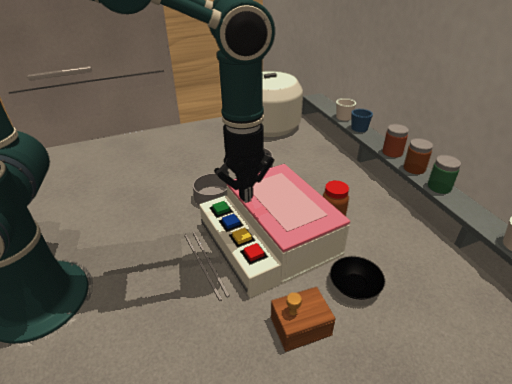

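The lid is flat on the tub: its near corner sits at about (283,247), against a predicted (283,249). The wrist view confirms yellow at (235,203), which gives (0.461,-0.053). I'll press yellow.

```bash
python3 -m jog '-9 3 0 0 0 0 -1;-18 6 0 0 0 0 -1;-18 6 0 0 0 0 -1;-18 6 40 0 0 0 -1;-18 6 72 0 0 0 -1'; python3 -m jog '0 0 6 0 0 0 -1;0 0 10 0 0 0 -1;0 0 14 0 0 0 -1;0 0 18 0 0 0 -1;0 0 21 0 0 0 -1'; python3 -m jog '0 0 1 0 0 0 -1;0 0 2 0 0 0 -1;0 0 2 0 0 0 -1'
```

```text
time_s: 5.35
tool_pos: [0.4598, -0.0558, 0.1233]
eef_rot: [0.998, 0.068, 0.002, 0.0]
ft_force: [-0.8, -0.6, -0.3]
opening: -0.0001
time_s: 5.85
tool_pos: [0.4604, -0.0558, 0.1037]
eef_rot: [0.998, 0.068, 0.002, 0.0]
ft_force: [-0.1, -0.1, 3.1]
opening: 0.0003
time_s: 6.15
tool_pos: [0.4603, -0.0558, 0.1011]
eef_rot: [0.998, 0.068, 0.002, 0.0]
ft_force: [2.8, 0.0, 2.9]
opening: -0.0
```

```bash
for i in 1 2; do python3 -m jog '0 0 1 0 0 0 -1;0 0 1.5 0 0 0 -1;0 0 1.5 0 0 0 -1' | sed -n '2p;4p'; done; python3 -c "
from h import *
go([.452,.0017,.135])"
```

```text
tool_pos: [0.4604, -0.0558, 0.1008]
ft_force: [-1.6, -0.2, 13.8]
tool_pos: [0.4605, -0.0558, 0.1006]
ft_force: [-5.1, 1.2, 23.6]
shift [ -0.5 -58.1 -34.5] turn [ 0.001 -0.002  0.005]
```

Yellow is at its stop (23.6 N, tip at 75.7 mm). Next is blue.

```bash
python3 -m jog '0 0 -25 0 0 0 -1;0 0 -38 0 0 0 -1;0 -30 -38 0 0 0 -1;0 -58 -38 0 0 0 -1;0 -58 -38 0 0 0 -1';python3 -m jog '0 0 5 0 0 0 -1;0 0 18 0 0 0 -1;0 0 24 0 0 0 -1;0 0 28 0 0 0 -1;0 0 31 0 0 0 -1';python3 -m jog '0 0 3 0 0 0 -1;0 0 5 0 0 0 -1;0 0 6 0 0 0 -1;0 0 7 0 0 0 -1;0 0 7 0 0 0 -1';python3 -c "
from h import *
go([.4445,.059,.135])"
```

```text
time_s: 7.25
tool_pos: [0.4497, 0.0039, 0.1346]
eef_rot: [0.998, 0.069, -0.001, -0.001]
ft_force: [0.1, 0.1, 0.6]
opening: 0.0001
time_s: 7.75
tool_pos: [0.4501, 0.0013, 0.1034]
eef_rot: [0.998, 0.068, -0.001, 0.0]
ft_force: [-2.6, -1.2, 3.6]
opening: -0.0001
time_s: 8.25
tool_pos: [0.4508, 0.0015, 0.1004]
eef_rot: [0.998, 0.068, -0.001, 0.0]
ft_force: [-14.7, -0.8, 29.2]
opening: 0.0003
shift [  1.4 -57.8 -34.6] turn [0.    0.002 0.005]
```

Blue is at its stop (29 N, z 0.1004, against 0.1006 for yellow). Next is green.

```bash
python3 -m jog '0 0 -25 0 0 0 -1;0 0 -38 0 0 0 -1;1 -30 -38 0 0 0 -1;1 -58 -38 0 0 0 -1;1 -58 -38 0 0 0 -1';python3 -m jog '0 0 5 0 0 0 -1;0 0 18 0 0 0 -1;0 0 24 0 0 0 -1;0 0 28 0 0 0 -1;0 0 31 0 0 0 -1';python3 -m jog '0 0 3 0 0 0 -1;0 0 5 0 0 0 -1;0 0 6 0 0 0 -1;0 0 7 0 0 0 -1;0 0 7 0 0 0 -1'
```

```text
time_s: 8.75
tool_pos: [0.4444, 0.0615, 0.1355]
eef_rot: [0.998, 0.069, 0.001, -0.001]
ft_force: [0.1, -0.5, -0.5]
opening: 0.0002
time_s: 9.25
tool_pos: [0.4434, 0.0588, 0.1035]
eef_rot: [0.998, 0.068, -0.001, 0.0]
ft_force: [-2.1, -0.7, 2.7]
opening: 0.0001
time_s: 9.75
tool_pos: [0.444, 0.059, 0.1004]
eef_rot: [0.998, 0.068, -0.001, 0.0]
ft_force: [-13.3, -4.0, 28.8]
opening: -0.0005
```

Green is at its stop. I'll retreat upward and check.

```bash
python3 -m jog '0 0 -40 0 0 0 -1;0 0 -90 0 0 0 -1;0 0 -140 0 0 0 -1;-20 -40 -180 0 0 0 -1;-20 -90 -180 0 0 0 -1';python3 -m jog '0 -50 0 0 0 0 -1;0 -100 0 0 0 0 -1;0 -150 0 0 0 0 -1;0 -200 0 0 0 0 -1;0 -200 0 0 0 0 -1';python3 - <<'E'
from h import *
b=snap('side','s3');t=snap('top','t3')
B=cv2.resize(b[140:310,180:400],None,fx=3,fy=3,interpolation=2)
T=t[100:300,120:440]
cv2.imwrite('pics/v3.png',B[:,:,::-1]);cv2.imwrite('pics/v4.png',cv2.resize(T,None,fx=2.4,fy=2.4)[:,:,::-1])
ct,cs=arm.camera_model('top'),arm.camera_model('side')
T0=cv2.imread('pics/top0.png')[:,:,::-1]
S0=cv2.imread('pics/side0.png')[:,:,::-1]
for c,w in(('yellow',(.460,-.0553)),('blue',(.452,.0017)),('red',(.467,-.1123))):
    print(c,blob(S0.copy(),c,(200,280,195,265)),blob(b,c,(200,280,195,265)),'pred up/down',proj(cs,[*w,.084]).round(1),proj(cs,[*w,.076]).round(1))
E
```

```text
time_s: 10.25
tool_pos: [0.4163, 0.139, 0.2825]
eef_rot: [0.998, 0.066, 0.006, -0.001]
ft_force: [2.9, 0.3, -0.3]
opening: -0.0001
time_s: 10.75
tool_pos: [0.3854, 0.3425, 0.2763]
eef_rot: [0.997, 0.071, 0.0, -0.002]
ft_force: [0.6, -0.4, -0.0]
opening: 0.0001
yellow (array([242.06451613, 231.4516129 ]), np.int32(31)) (array([242.76470588, 233.05882353]), np.int32(34)) pred up/down [241.7 233.4] [241.8 235.9]
blue (array([230.38053097, 219.53097345]), np.int32(113)) (array([230.68595041, 221.85950413]), np.int32(121)) pred up/down [230.6 218.9] [230.8 221.4]
red (array([253.20441989, 250.65745856]), np.int32(181)) (array([253.20441989, 250.65745856]), np.int32(181)) pred up/down [253.5 249.5] [253.6 252.1]
```

View pics/v3.png

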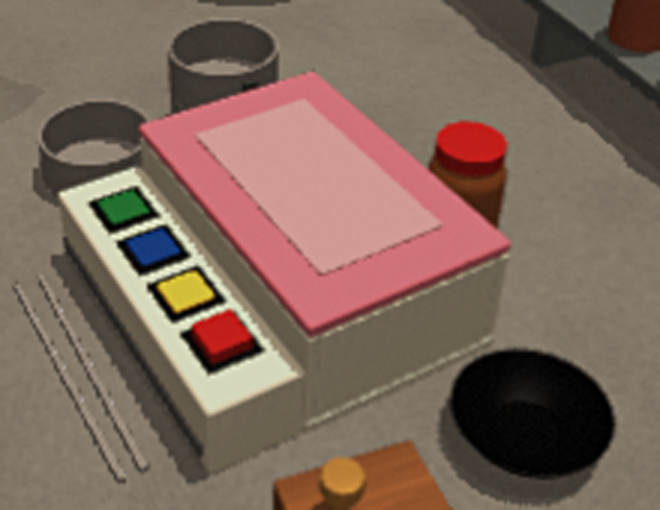

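View pics/v4.png

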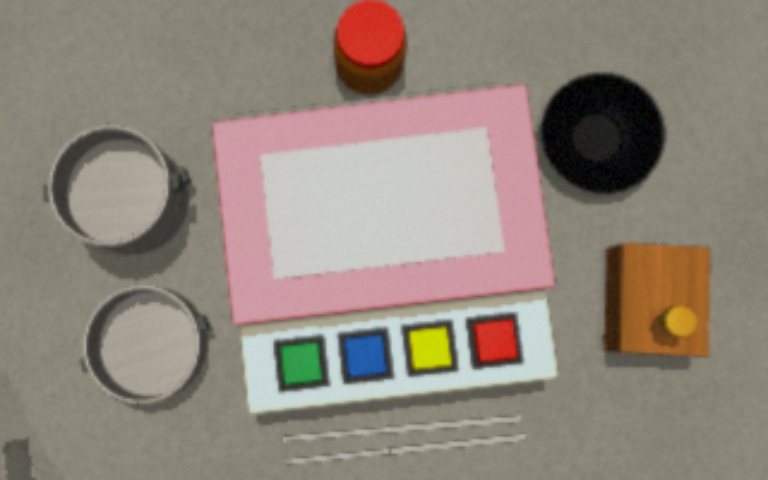

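In the side crop, green (123,207), blue (152,247) and yellow (186,291) sit low in their frames. Red (222,335) still stands up, the lid is flat, and in the top crop nothing else has moved.

```bash
python3 -m jog '0 0 0 0 0 0 -1;0 0 0 0 0 0 -1' | tail -2; python3 -c "
from cell import arm
print(arm.hand_in())"
```

```text
ft_force: [-0.0, -0.0, 0.6]
opening: -0.0001
the job is handed in; nothing more can be done
None
```

The job is handed in: I pushed the lid shut from above with closed fingertips, then pressed yellow, blue and green in that order, in about 11 s of robot time.

- **Stops:** each push ended against a firm stop. The lid held at 12.8 N with the fingertips at about 112 mm; the keys held at 24–29 N with the fingertips at about 75.5 mm.
- **Final pictures:** the lid is flat on the tub, and green, blue and yellow are down. Red is up, with its pixel position unchanged, and nothing else appears to have moved.
- **Small disagreements:**
  - The side-view colour measurement put yellow's downward shift at 1.6 px where 2.5 px was expected. It rested on only about 30 pixels; the force stop and the picture both show the key down.
  - Green was too dark in the first pictures for the colour mask, so I placed it from the key spacing, and its shift was judged only from the picture and the force stop.
- **Slip:** one wrongly typed jog command was refused and moved nothing.

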